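# Rotate the grease pots in the gravity-feed rack

### The arm

A 6-joint arm with a two-finger parallel gripper is mounted at the origin on a cart in front of the work surface, level with it; the furniture and walls round the work are solid. World frame = base frame: x ahead of the robot, y to its left, z up, the work surface at z = 0. Lengths are in m, angles in rad, forces in N, time in s.
With the tool pointing down it reaches from about 0.325 to 0.925 m from the base axis. Payload 3.1 kg.
Tool frame: the origin (TCP) lies at the very end of the fingers, on their centre line; the grasp point (between the pads) lies 19 mm behind it; y points along the fingers, z is the direction in which the jaws open and shut, and the axes are right-handed (so a half turn about y gives the same grasp; the last joint's range is limited). The gripper opens to 85 mm and grips with 20 to 120 N. Pads are 22 mm wide; open, the fingers measure 114 mm over their backs; the gripper's body (76 mm by 85 mm) begins 54 mm behind the grasp point. The pads swing forward as they close: fully open they stand 13 mm farther back than shut.
Start: joints at [-1.246, 0.217, 1.613, -0, 1.311, -0.112], TCP at [0.264, -0.566, 0.231] pointing down, gripper open.
Joint ranges: [-2.75, 2.75], [-0.78, 2.1], [0.31, 2.55], [-1.13, 4.27], [0.13, 2.63], [-2.58, 2.58]. Speed limits (rad/s): [2.79, 2.79, 3.14, 3.14, 3.14, 3.14].

### API

Orientations are given as a unit quaternion [w, x, y, z].
In Python, from workcell import ctrl gives the robot as it stands.
- The arm moves only by the tool send_rows, never from a script. Its argument "deltas" is a list of rows, each an object with "travel": the shift along the tool's x, y, z in cm, a list of three; "rot": the turn, a rotation vector about the tool's x, y, z in rad, a list of three; "jaw": the finger opening in cm, from 0 to 8.54. In form: [{"travel": [tx, ty, tz], "rot": [rx, ry, rz], "jaw": jaw}, ...]. A call has 1 to 8 rows; each row is the pose to reach, as a shift and turn from the pose commanded when the call began, along the tool's axes at that moment; what a row does not reach only later rows make up. A row lasts 1/12 s, in which the tool goes at most 41.7 mm and 7.16 degrees, less where a joint would pass 70% of its speed; a pose out of reach is approached as far as the arm can. A call with a gripper value outside its range is refused whole. The fingers move at their own pace and stop on an object; the grip force is fixed at half the most. Time passes only in rows, so rows that repeat a pose let the fingers close. It gives the time, the measured TCP pose, the force and the opening at its end, in the units of the state.
- ctrl.read_state(): the state, without advancing time (a new reading comes with each control period).
- ctrl.snapshot(name): name is "side" or "top" or "wrist"; returns the picture (384x512x3 uint8, blue, green, red); there is no depth.
- ctrl.camera_model(name): a dict with "vertical_fov" (degrees; the focal length in pixels is half the picture's height over the tangent of half this angle, whatever the lens; pixels are square), "cx", "cy" (the principal point, pixels), "R" (3x3) and "t" (3): a world point X has camera coordinates R X + t. Camera axes: x right, y down, z forward; pixel columns grow to the right and rows downward; lengths in m; the calibration is good to about 2 mm. The wrist camera is an equidistant fisheye: a pixel r from the principal point sees the ray r / f radians off the axis. A picture is of the moment at which its call begins: read the wrist's pose just before it. camera_model takes no time and is no camera call; for the wrist camera it gives the pose at the moment of the call.
- ctrl.close_job(): hands the job in, once; it reports no verdict.
Trained networks look in the newest picture that a camera, given by its name, has taken for a name from the list of things; names that differ only in an ending like _2 or _b are one class to them, and where a whole thing is asked for, a point or a joint stands for the part that bears it (a point fixed in the world has none). Each returns a list of dicts, best first, with "score" (0 to 1); they miss things now and then, are a little off and sometimes report something else, mostly with a low value. They report only what shows in the picture. A call takes as long as a camera call. They do not tell look-alikes from the thing itself.
- ctrl.trace(camera, query): "pixels" (384x512 bool, what is visible of it) and "position" ([column, row] in pixels, amid what is visible of it).
The state is a dict: "t": time; "joint_positions": joint angles; "joint_velocities": joint speeds; "joint_torque": joint torques, N m; "position": TCP position; "ee_rot": TCP orientation; "force": force on the tool from outside, world axes, zero at the start; "wrist_torque": the same for the moment, N m; "gripper_width": finger opening in m.
Only numpy, scipy, OpenCV 4.12 (cv2) and the standard library are available. Lean on these libraries where they do the work, as an engineer would, in place of code of your own. Each camera call takes 0.05 s, during which the arm holds its last target. There are 200 camera calls.

### The job

The little rack on the bench feeds grease pots down a sloping lane. Take out the oldest pot, the one at the low front end against the stop, and stand it upright on the floor of the steel parts tray; then load the new pot, which stands by itself on the bench, into the high end of the lane behind the other two, so that the three stand in a row, touching, against the front stop. Set the pots down without dropping them or tipping them over, never lift the two other pots out of the lane, and leave the tools and the tape roll lying on the bench where they are.

Things in the scene. Friction and masses are not known exactly. Their poses are not given: they have to be found in the camera images.
- rack: Gravity-feed rack, aluminium on a grey base, screwed to the bench, 202 mm long, 86 mm wide, 84 mm high. Origin: centre of the base's underside; z up; x (level) points along the lane from its low front to its high open rear; y across. The lane's floor rises towards +x at 0.17 rad (9.7 degrees): 58 mm over the origin at mid length, 40 mm at the front, 74 mm at the rear.
- slot0 (a point): Where the centre of the pot at the front of the lane rests, against the front stop, which rises 18 mm over the floor. Side rails rise 12 mm over the floor, 62 mm apart inside, 68 mm outside (flaring to 78 mm at the rear; stop and pan are 72 mm wide).
- slot1 (a point): Where the centre of the second pot in the row rests, 58 mm up the slope from slot0. Pots in the lane stand square to its floor, so lean 0.17 rad towards the front (top towards the rack's -x).
- slot2 (a point): Where the centre of the third pot in the row rests, 58 mm up the slope from slot1. The lane is then full. Its floor is lined with slippery white plastic, so pots slide down by themselves and close up.
- load (a point): Loading point: a pot's centre when it stands on the lane's floor 12 mm up the slope behind slot2; from here it slides down to slot2 by itself. Like slot0, slot1 and slot2 it is fixed to the rack and has the rack's axes (x horizontal up the lane, y across it, z vertical).
- pot_front_mid (a point): The oldest pot, at the front (low) end of the lane at the start: screw-lid pot, white with blue lid; plain cylinder, 58 mm diameter (lid 56 mm), 73 mm high, about 0.12 kg. This point is the pot's centre, half-way up (36.5 mm over its underside); z is the pot's axis, up through the lid. All four pots look alike.
- pot_second_mid (a point): Pot second in the lane at the start: screw-lid pot, same look as the others; plain cylinder, 58 mm diameter (lid 56 mm), 73 mm high, about 0.12 kg. This point is the pot's centre, half-way up (36.5 mm over its underside); z is the pot's axis, up through the lid. 
- pot_third_mid (a point): Pot third (rearmost, highest) in the lane at the start: screw-lid pot, same look as the others; plain cylinder, 58 mm diameter (lid 56 mm), 73 mm high, about 0.12 kg. This point is the pot's centre, half-way up (36.5 mm over its underside); z is the pot's axis, up through the lid. 
- pot_new_mid (a point): The new pot, upright by itself on the bench to the left or right of the rack: screw-lid pot, same look as the others; plain cylinder, 58 mm diameter (lid 56 mm), 73 mm high, about 0.12 kg. This point is the pot's centre, half-way up (36.5 mm over its underside); z is the pot's axis, up through the lid. 
- tray: Loose steel parts tray, 0.3 kg, 174 mm (its x) by 249 mm (its y) over the rim, rim 36 mm high, on the other side of the rack from the new pot. Origin: centre of its underside; inner floor 138 by 212 mm, 2 mm over the origin; z up.
- spanner: Loose open-ended spanner 162x26x7 mm lying on the bench beyond the rack; origin at the centre of its underside. Leave alone.
- screwdriver: Loose screwdriver 167x25x22 mm lying on the bench at the far left; origin at the centre of its underside. Leave alone.
- tape: Loose roll of insulating tape lying flat, 82 mm diameter, 46 mm high, on the bench at the far right; origin at the centre of its underside. Leave alone.
Mind the look-alikes: they are no part of the job. Leave any brown or orange look-alike of the part that bears pot_front_mid alone.

How it is judged:
On the way, in this order (a step that is already met when the one before it is completed fails the run):
1. the oldest pot stands upright on the floor of the parts tray, let go (x of pot_front_mid in the frame of tray between -0.045 and 0.045 m and y of pot_front_mid in the frame of tray between -0.082 and 0.082 m and z of pot_front_mid in the frame of tray between 0.028 and 0.05 m and angle between pot_front_mid's own z axis and vertical below 0.15 rad and contact force between the fingers and pot_front below 0.05 N), for 0.2 s.
2. the new pot stands third in the lane, behind the other two, which have closed up to the front stop (distance between pot_second_mid and slot0 below 0.012 m and distance between pot_third_mid and slot1 below 0.012 m and distance between pot_new_mid and slot2 below 0.012 m and angle between the z axis of pot_second_mid and the z axis of pot_third_mid, either way round below 0.12 rad and angle between the z axis of pot_third_mid and the z axis of pot_new_mid, either way round below 0.12 rad and angle between each of pot_second_mid, pot_third_mid, pot_new_mid's own z axis and vertical below 0.3 rad), for 0.2 s.
At the end, for the whole second after the job is handed in: The oldest pot stands on the tray's floor, upright within 0.15 rad; in the lane the second, third and new pots stand in that order, each centre within 12 mm of slot0, slot1 and slot2, square to the lane's floor (axes parallel within 0.12 rad, leaning less than 0.3 rad); all at rest (all of step 2 and x of pot_front_mid in the frame of tray between -0.045 and 0.045 m and y of pot_front_mid in the frame of tray between -0.082 and 0.082 m and z of pot_front_mid in the frame of tray between 0.028 and 0.05 m and angle between pot_front_mid's own z axis and vertical below 0.15 rad and linear speed of each of pot_front, pot_second, pot_third, pot_new below 0.02 m/s); the robot touches nothing.
It fails at once if one of the two other pots is lifted out of the lane (35 mm above its height there) (z of pot_second_mid in the frame of slot1 above 0.035 m or z of pot_third_mid in the frame of slot2 above 0.035 m).
It fails at once if a pot is tipped over (leans more than 0.9 rad) (angle between any of pot_front_mid, pot_second_mid, pot_third_mid, pot_new_mid's own z axis and vertical above 0.9 rad).
It fails at once if the oldest pot is dropped: in free fall with its underside more than 35 mm over the tray's floor (horizontal distance between pot_front_mid and tray below 0.12 m and z of pot_front_mid in the frame of tray above 0.0735 m and contact force between pot_front and anything else below 0.001 N).
It fails at once if the new pot is dropped: in free fall more than 35 mm over the lane's floor (horizontal distance between pot_new_mid and load below 0.06 m and z of pot_new_mid in the frame of load above 0.045 m and contact force between pot_new and anything else below 0.001 N).
It fails at once if a tool or the tape roll is moved by more than 30 mm (distance of any of spanner, screwdriver, tape from where it was at the start of the episode above 0.03 m).
It also fails if it takes over 67 s, if anything falls off the work surface, if the arm or the gripper's body presses on something with over 40 N, if the wrist force passes 120 N, or if a joint passes its speed limit or range.

## Working session

There is one attempt and no reset: what is moved stays moved. The work goes in short steps, Python scripts to look and compute and a tool call to move; the robot and the scene stay as the last step left them, time stands still between calls to the robot, and variables do not carry over. Pictures are saved under pics/ and viewed, about 8 in all and at most 12, crops included, and the job is handed in when it is done.

Besides the shell and the picture viewer there is one more tool, called after "Emit:" by a JSON object that holds its "fn" and its "kwargs". send_rows: Moves the arm, as the interface text tells. Its arguments: {"type":"object","properties":{"deltas":{"type":"array"}},"required":["deltas"]}

```bash
mkdir -p pics; ls; python3 - <<'E'
from workcell import ctrl
import cv2,numpy as np
s=ctrl.read_state();print(s)
for n in ("top","side"):
    im=ctrl.snapshot(n);cv2.imwrite(f"pics/{n}0.png",im);c=ctrl.camera_model(n);print(n,c)
    for q in ("rack","pot_front_mid","tray","tape","spanner","screwdriver"):
        for d in ctrl.trace(n,q):
            ys,xs=np.where(d["pixels"]);print(q,round(d["score"],2),d["position"],len(xs),xs.min(),xs.max(),ys.min(),ys.max())
a=cv2.imread("pics/top0.png");b=cv2.imread("pics/side0.png")
cv2.imwrite("pics/a.png",cv2.resize(a,(800,600),interpolation=cv2.INTER_CUBIC));cv2.imwrite("pics/b.png",cv2.resize(b,(800,600),interpolation=cv2.INTER_CUBIC))
E
```

```text
pics
{'t': 0.0, 'joint_positions': array([-1.24622503e+00,  2.17766895e-01,  1.61491378e+00, -5.72030266e-06,
        1.31129998e+00, -1.12187287e-01]), 'joint_velocities': array([ 0.00013984, -0.00071678,  0.00145269,  0.00010769,  0.00019087,
       -0.00139534]), 'joint_torque': array([ 1.58189880e-03, -3.96839762e+01, -3.03851688e+01,  5.00855856e-05,
        9.65543819e-03, -3.38114518e-06]), 'position': array([ 0.26414457, -0.56554781,  0.229971  ]), 'ee_rot': array([ 0.15310202, -0.15328488,  0.69115161, -0.68947296]), 'force': array([-0.31195355, -0.96562629,  0.1731931 ]), 'wrist_torque': array([-0.03485611, -0.05503449, -0.01078563]), 'gripper_width': 0.08564043752179176}
top {'vertical_fov': 52.39067619868061, 'cx': 248.91040459207073, 'cy': 191.9457113031986, 'R': array([[-0.0125156 , -0.9998448 , -0.01239902],
       [-0.98693576,  0.01434404, -0.16047446],
       [ 0.16062741,  0.0102286 , -0.98696211]]), 't': array([-0.01517913,  0.60603799,  1.06299712])}
rack 0.93 [255.4, 197.9] 1091 235 266 165 238
pot_front_mid 0.77 [297.9, 238.9] 532 284 311 227 255
pot_front_mid 
[... 620 characters left out ...]
4, 1.12588924])}
rack 0.71 [257.5, 218.5] 1634 225 301 186 229
rack 0.2 [198.5, 213.1] 127 171 220 206 218
pot_front_mid 0.86 [291.1, 197.7] 602 279 303 180 211
pot_front_mid 0.83 [310.0, 176.7] 390 300 324 165 186
pot_front_mid 0.76 [312.8, 192.8] 269 303 318 184 202
pot_front_mid 0.62 [305.1, 237.9] 778 286 322 222 252
pot_front_mid 0.5 [298.2, 163.2] 305 290 313 153 172
tray 0.86 [285.0, 285.4] 6528 220 345 255 313
tray 0.47 [269.1, 191.8] 611 258 282 176 206
tray 0.37 [246.1, 184.8] 577 237 260 171 200
tape 0.95 [216.6, 185.1] 515 204 229 175 196
tape 0.17 [274.3, 171.9] 292 266 283 158 178
spanner 0.54 [206.4, 215.4] 96 171 219 206 218
screwdriver 0.89 [161.7, 265.7] 313 145 179 259 273
```

View pics/a.png

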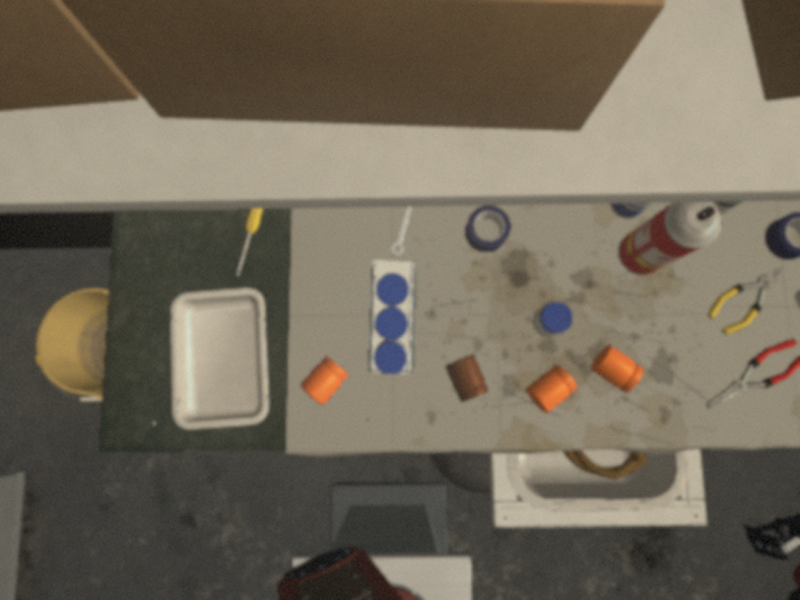

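View pics/b.png

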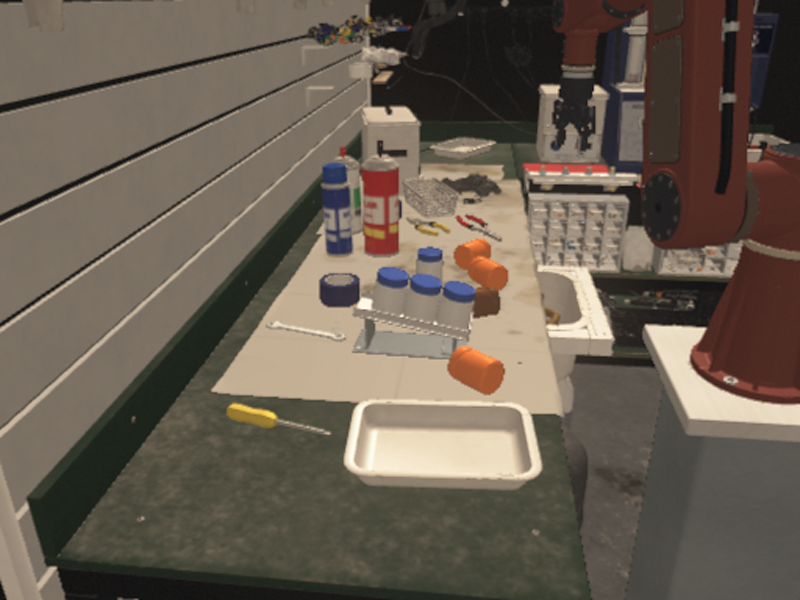

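The top view (800-px scale) shows three blue-lidded pots in the rack at (392,357), (392,323) and (392,289). A lone blue-lidded pot stands at (555,317). The tray is at (220,358). The orange pots at (325,380), (552,388) and (617,367) and the brown one at (466,377) are lying look-alikes, so I leave them alone. In the side view the lane's low end faces the robot, so the oldest pot is the one at (392,357).

```bash
cat > h.py <<'E'
import numpy as np,cv2
from workcell import ctrl
from scipy.spatial.transform import Rotation as Ro
def q(s): w=s["ee_rot"]; return Ro.from_quat([w[1],w[2],w[3],w[0]])
def proj(c,X):
    f=192/np.tan(np.radians(c["vertical_fov"])/2); p=np.atleast_2d(X)@c["R"].T+c["t"]
    return np.c_[c["cx"]+f*p[:,0]/p[:,2],c["cy"]+f*p[:,1]/p[:,2]]
def ray(c,u,z):
    f=192/np.tan(np.radians(c["vertical_fov"])/2)
    d=c["R"].T@np.array([(u[0]-c["cx"])/f,(u[1]-c["cy"])/f,1]); o=-c["R"].T@c["t"]
    return o+d*(z-o[2])/d[2]
A=np.linspace(0,2*np.pi,48)
def lid(c,top,ax,h=.014,r=.028):
    e1=np.cross(ax,[0,1,0]);e1/=np.linalg.norm(e1);e2=np.cross(ax,e1)
    ring=r*(np.cos(A)[:,None]*e1+np.sin(A)[:,None]*e2)
    hull=cv2.convexHull(proj(c,np.r_[top+ring,top-h*ax+ring]).astype(np.float32))
    m=cv2.moments(hull);return np.array([m["m10"],m["m01"]])/m["m00"],m["m00"]
def blue(im,gain=4):
    im=cv2.resize(im,None,fx=gain,fy=gain,interpolation=cv2.INTER_CUBIC)
    h=cv2.cvtColor(im,cv2.COLOR_BGR2HSV);m=cv2.inRange(h,(105,110,50),(130,255,255))
    n,l,st,ce=cv2.connectedComponentsWithStats(m)
    return [( (ce[i]+.5)/gain-.5,st[i][4]/gain**2) for i in range(1,n) if st[i][4]>60*gain**2/2]
def plan(s,P,R):
    """target TCP P, rotation R -> travel cm, rot"""
    q0=q(s);return np.round(100*q0.inv().apply(np.array(P)-s["position"]),2),np.round((q0.inv()*R).as_rotvec(),3)
E
python3 - <<'E'
from h import *
from scipy.optimize import least_squares as LS
for n in ("top","side"):
    c=ctrl.camera_model(n)
    for p,a in blue(cv2.imread(f"pics/{n}0.png")): print(n,p.round(2),round(a,1),ray(c,p,.073 if n=="top" else .066).round(3),ray(c,p,.135).round(3))
c=ctrl.camera_model("top");
im=ctrl.snapshot("top")
for t in ctrl.trace("top","tray")[:1]:
    m=t["pixels"].astype(np.uint8);r=cv2.minAreaRect(cv2.findNonZero(m));print(r)
    b=np.array([ray(c,p,.036) for p in cv2.boxPoints(r)]);print(b.round(3),b.mean(0).round(3),np.linalg.norm(b[0]-b[1]),np.linalg.norm(b[1]-b[2]))
s=ctrl.read_state();print(q(s).as_matrix().round(3))
# enlarged crop
a=cv2.imread("pics/top0.png")[150:270,90:390];cv2.imwrite("pics/c.png",cv2.resize(a,(800,320),interpolation=cv2.INTER_CUBIC))
E
```

```text
top [250.6  184.94] 218.3 [ 0.622 -0.029  0.073] [ 0.61  -0.029  0.135]
top [355.68 202.67] 223.9 [ 0.568 -0.318  0.073] [ 0.559 -0.302  0.135]
top [249.84 206.78] 230.7 [ 0.56  -0.026  0.073] [ 0.553 -0.026  0.135]
top [249.14 228.44] 229.5 [ 0.5   -0.023  0.073] [ 0.496 -0.024  0.135]
side [213.64 110.62] 160.1 [ 0.915 -0.997  0.066] [ 0.855 -0.719  0.135]
side [213.62 126.17] 130.5 [ 0.86  -0.726  0.066] [ 0.807 -0.485  0.135]
side [274.71 161.57] 62.1 [ 0.569 -0.32   0.066] [ 0.556 -0.134  0.135]
side [251.08 175.22] 118.7 [ 0.633 -0.192  0.066] [ 0.611 -0.023  0.135]
side [272.2  179.74] 113.9 [ 0.565 -0.162  0.066] [0.553 0.002 0.135]
side [293.59 184.3 ] 110.2 [ 0.5   -0.134  0.066] [0.497 0.027 0.135]
((139.09051513671875, 228.89324951171875), (87.7669677734375, 60.58827209472656), 88.66777801513672)
[[0.632 0.386 0.036]
 [0.634 0.21  0.036]
 [0.384 0.199 0.036]
 [0.382 0.369 0.036]] [0.508 0.291 0.036] 0.17621145833406074 0.24976772538485822
[[-0.906  0.     0.423]
 [-0.423 -0.    -0.906]
 [ 0.    -1.     0.   ]]
```

View pics/c.png

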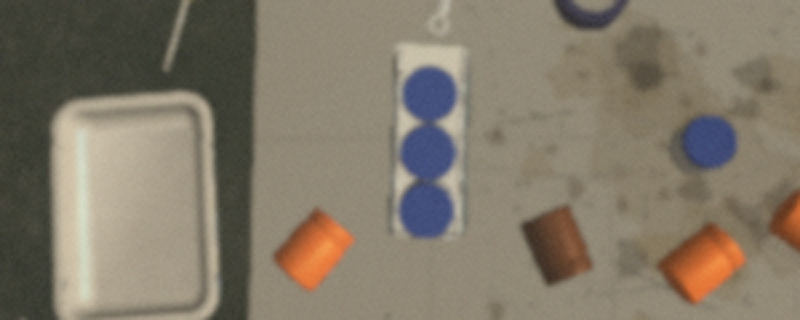

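The crop shows the three lane lids in a row at crop (428,93), (428,152) and (427,210). The new pot is at (709,141), and the look-alikes are clearly orange or brown and lying down. The tray measures 176×250 mm, which matches the given size. Next I fit the rack row and the new pot from both views.

```bash
cat > fit.py <<'E'
from h import *
from scipy.optimize import least_squares as LS
T,S=ctrl.camera_model("top"),ctrl.camera_model("side")
tp=np.array([[249.14,228.44],[249.84,206.78],[250.6,184.94]]);sp=np.array([[293.59,184.3],[272.2,179.74],[251.08,175.22]])
def pts(v):
    d=np.array([np.cos(v[3]),np.sin(v[3]),0]);z=np.array([0,0,1.])
    u=np.cos(.17)*d+np.sin(.17)*z;ax=-np.sin(.17)*d+np.cos(.17)*z
    return [v[:3]+.058*i*u for i in range(3)],ax
def f(v):
    P,ax=pts(v);return np.r_[[lid(T,p,ax)[0]-t for p,t in zip(P,tp)],[lid(S,p,ax)[0]-t for p,t in zip(P,sp)]].ravel()
r=LS(f,[.5,-.02,.12,0]);P,ax=pts(r.x);print("row lid tops",np.round(P,4),"yaw",r.x[3],"res",r.fun.round(2),"ax",ax.round(3))
print("centres",np.round([p-.0365*ax for p in P],4), "areas",[lid(T,p,ax)[1] for p in P],[lid(S,p,ax)[1] for p in P])
z=np.array([0,0,1.])
g=lambda v:np.r_[lid(T,np.array([*v,.073]),z)[0]-[355.68,202.67]]
w=LS(g,[.56,-.31]).x;print("new",w, "side pred",lid(S,np.array([*w,.073]),z))
E
python3 fit.py
```

```text
row lid tops [[ 0.4962 -0.0251  0.1203]
 [ 0.5533 -0.0261  0.1301]
 [ 0.6105 -0.0272  0.1399]] yaw -0.018265562715391946 res [ 0.63  0.18 -0.01 -0.12 -0.7  -0.37  0.09 -0.1   0.15  0.07  0.05  0.23] ax [-0.169  0.003  0.986]
centres [[ 0.5024 -0.0252  0.0843]
 [ 0.5595 -0.0262  0.0941]
 [ 0.6167 -0.0273  0.1039]] areas [363.78675829665735, 358.5661092296941, 357.6536542932736] [238.92229695920832, 236.95126035739668, 235.25952629442327]
new [ 0.56845312 -0.32000791] side pred (array([274.89275905, 161.61385368]), 142.6788644415792)
```

```bash
cat >> h.py <<'E'
YAW=-.03
D=np.array([np.cos(YAW),np.sin(YAW),0]);RY=np.array([-np.sin(YAW),np.cos(YAW),0]);AX=-np.sin(.17)*D+np.cos(.17)*np.array([0,0,1])
def rot(app,z):
    return Ro.from_matrix(np.c_[np.cross(app,z),app,z])
RT=rot(-AX,-RY); RV=rot(np.array([0,0,-1.]),-RY)
E
cat > p1.py <<'E'
from h import *
s=ctrl.read_state();print(s["t"],s["position"].round(4),s["force"].round(1),s["gripper_width"].round(4))
C=np.array([.5024,-.0247,.0843])
for d in (.11,-.019): print(plan(s,C+AX*d,RT),C+AX*d)
E
python3 p1.py
```

```text
Traceback (most recent call last):
  File "p1.py", line 2, in <module>
    s=ctrl.read_state();print(s["t"],s["position"].round(4),s["force"].round(1),s["gripper_width"].round(4))
                                                                                ^^^^^^^^^^^^^^^^^^^^^^^^
AttributeError: 'float' object has no attribute 'round'
```

```bash
sed -i 's/s\["gripper_width"\].round(4)/s["gripper_width"]/' p1.py; python3 p1.py
```

```text
0.8 [ 0.2644 -0.5663  0.2313] [ 0.1  0.3 -0.4] 0.08538239910499094
(array([-42.81,   3.86, -39.85]), array([0.04 , 0.466, 0.167])) [ 0.48379832 -0.02414178  0.19271432]
(array([-44.76,  16.57, -38.87]), array([0.04 , 0.466, 0.167])) [ 0.50561302 -0.02479642  0.06557389]
```

Emit:
{"fn": "send_rows", "kwargs": {"deltas": [{"travel":[-3,0,-2.8],"rot":[0.01,0.1,0.03],"jaw":8.5},{"travel":[-6,0,-5.6],"rot":[0.02,0.2,0.06],"jaw":8.5},{"travel":[-9,0,-8.4],"rot":[0.02,0.3,0.09],"jaw":8.5},{"travel":[-12,0,-11.2],"rot":[0.03,0.4,0.12],"jaw":8.5},{"travel":[-15,0,-14],"rot":[0.04,0.466,0.167],"jaw":8.5},{"travel":[-18,0,-16.8],"rot":[0.04,0.466,0.167],"jaw":8.5},{"travel":[-21,0,-19.6],"rot":[0.04,0.466,0.167],"jaw":8.5},{"travel":[-24,0,-22.4],"rot":[0.04,0.466,0.167],"jaw":8.5}]}}

```text
t: 1.47
position: [0.3872, -0.2602, 0.2316]
ee_rot: [-0.049, -0.072, -0.703, 0.706]
force: [0.7, -0.2, -0.7]
gripper_width: 0.0851
```

```bash
python3 p1.py
```

```text
1.4667 [ 0.3872 -0.2602  0.2316] [ 0.7 -0.2 -0.7] 0.08510690530006904
(array([ -8.12,   5.32, -23.9 ]), array([-0.001, -0.002, -0.001])) [ 0.48379832 -0.02414178  0.19271432]
(array([ -8.11,  18.22, -23.92]), array([-0.001, -0.002, -0.001])) [ 0.50561302 -0.02479642  0.06557389]
```

Emit:
{"fn": "send_rows", "kwargs": {"deltas": [{"travel":[-1,0.6,-3],"rot":[0,0,0],"jaw":8.5},{"travel":[-2,1.3,-6],"rot":[0,0,0],"jaw":8.5},{"travel":[-3.1,2,-9.2],"rot":[0,0,0],"jaw":8.5},{"travel":[-4.4,2.9,-13],"rot":[0,0,0],"jaw":8.5},{"travel":[-5.8,3.8,-17],"rot":[0,0,0],"jaw":8.5},{"travel":[-7,4.6,-20.5],"rot":[0,0,0],"jaw":8.5},{"travel":[-7.8,5.1,-23],"rot":[0,0,0],"jaw":8.5},{"travel":[-8.1,5.3,-23.9],"rot":[0,0,0],"jaw":8.5}]}}

```text
t: 2.13
position: [0.4835, -0.0222, 0.1923]
ee_rot: [-0.051, -0.069, -0.704, 0.705]
force: [-0.0, 0.0, -0.5]
gripper_width: 0.0851
```

```bash
python3 - <<'E'
from h import *
c=ctrl.camera_model("wrist");im=ctrl.snapshot("wrist");cv2.imwrite("pics/w1.png",im)
cv2.imwrite("pics/w1b.png",cv2.resize(im,(800,600)));print({k:np.round(v,3) for k,v in c.items()})
E
python3 p1.py
```

```text
{'vertical_fov': np.float64(65.706), 'cx': np.float64(251.125), 'cy': np.float64(194.076), 'R': array([[-0.027, -1.   , -0.001],
       [-0.99 ,  0.027,  0.139],
       [-0.139,  0.005, -0.99 ]]), 't': array([-0.008,  0.483,  0.414])}
2.1833 [ 0.4835 -0.0225  0.1922] [-0.4  0.6 -0.8] 0.08492368492695002
(array([-0.04, -0.04,  0.16]), array([0.002, 0.004, 0.   ])) [ 0.48379832 -0.02414178  0.19271432]
(array([-0.05, 12.86,  0.18]), array([0.002, 0.004, 0.   ])) [ 0.50561302 -0.02479642  0.06557389]
```

View pics/w1b.png

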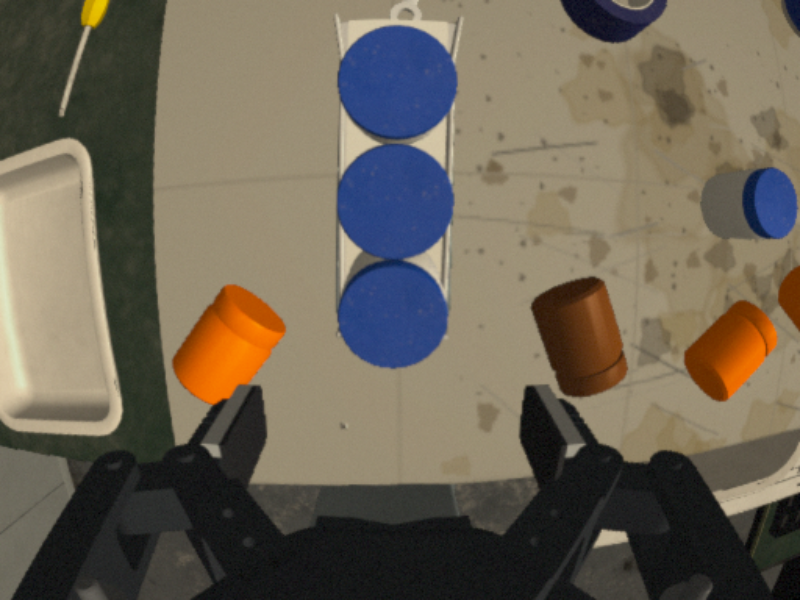

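The wrist view shows the row of lids at (397,82), (396,200) and (393,313) in 800-px scale, with the front pot lying between the open fingers. The new pot is at (768,203). I measure from this close view.

```bash
cat >> h.py <<'E'
def wray(c,u,z):
    f=192/np.tan(np.radians(c["vertical_fov"])/2);v=np.array(u)-[c["cx"],c["cy"]];r=np.hypot(*v);th=r/f
    d=c["R"].T@np.r_[v/r*np.sin(th),np.cos(th)];o=-c["R"].T@c["t"];return o+d*(z-o[2])/d[2]
def lids(im):
    h=cv2.cvtColor(cv2.resize(im,None,fx=4,fy=4,interpolation=cv2.INTER_CUBIC),cv2.COLOR_BGR2HSV)
    m=cv2.morphologyEx(cv2.inRange(h,(105,130,60),(130,255,255)),cv2.MORPH_OPEN,np.ones((21,21)))
    o=[]
    for k in cv2.findContours(m,cv2.RETR_EXTERNAL,cv2.CHAIN_APPROX_NONE)[0]:
        if cv2.contourArea(k)>15000: e=cv2.fitEllipse(cv2.convexHull(k));o.append(((np.array(e[0])+.5)/4-.5,np.array(e[1])/4))
    return o
E
python3 - <<'E'
from h import *
c=ctrl.camera_model("wrist")
for u,a in lids(cv2.imread("pics/w1.png")):
    print(u.round(1),a.round(1),[wray(c,u,z).round(4) for z in (.073,.12,.13,.14)])
E
```

```text
[493.9 129.8] [31.  45.7] [array([ 0.5658, -0.3093,  0.073 ]), array([ 0.5605, -0.2596,  0.12  ]), array([ 0.5594, -0.249 ,  0.13  ]), array([ 0.5582, -0.2384,  0.14  ])]
[251.6 163.2] [ 88.8 145.5] [array([ 0.5257, -0.0235,  0.073 ]), array([ 0.5273, -0.0235,  0.12  ]), array([ 0.5277, -0.0235,  0.13  ]), array([ 0.528 , -0.0235,  0.14  ])]
[253.9  52.3] [71.7 75.4] [array([ 0.63  , -0.0284,  0.073 ]), array([ 0.6135, -0.0275,  0.12  ]), array([ 0.61  , -0.0274,  0.13  ]), array([ 0.6065, -0.0272,  0.14  ])]
```

```bash
sed -i 's/YAW=-.03/YAW=-.042/' h.py; sed -i 's/C=.*/C=np.array([.501,-.0235,.0843])/; s/(.11,-.019)/(.11,.03,-.019)/' p1.py; python3 p1.py
```

```text
2.1833 [ 0.4835 -0.0225  0.1922] [-0.4  0.6 -0.8] 0.08492368492695002
(array([ 0.1 , -0.07,  0.02]), array([0.004, 0.015, 0.   ])) [ 0.48240635 -0.02271861  0.19271432]
(array([0.09, 7.93, 0.05]), array([0.004, 0.015, 0.   ])) [ 0.49592901 -0.02328689  0.11386754]
(array([ 0.09, 12.83,  0.07]), array([0.004, 0.015, 0.   ])) [ 0.50421163 -0.02363497  0.06557389]
```

Emit:
{"fn": "send_rows", "kwargs": {"deltas": [{"travel":[0.1,2,0.1],"rot":[0,0.015,0],"jaw":8.5},{"travel":[0.1,4,0.1],"rot":[0,0.015,0],"jaw":8.5},{"travel":[0.1,6,0.1],"rot":[0,0.015,0],"jaw":8.5},{"travel":[0.1,8,0.1],"rot":[0,0.015,0],"jaw":8.5},{"travel":[0.1,9.8,0.1],"rot":[0,0.015,0],"jaw":8.5},{"travel":[0.1,11.2,0.1],"rot":[0,0.015,0],"jaw":8.5},{"travel":[0.1,12.3,0.1],"rot":[0,0.015,0],"jaw":8.5},{"travel":[0.1,12.8,0.1],"rot":[0,0.015,0],"jaw":8.5}]}}

```text
t: 2.85
position: [0.5029, -0.0283, 0.065]
ee_rot: [-0.043, -0.076, -0.704, 0.705]
force: [0.1, -0.2, 0.3]
gripper_width: 0.0848
```

Emit:
{"fn": "send_rows", "kwargs": {"deltas": [{"travel":[0,0,0],"rot":[0,0,0],"jaw":7},{"travel":[0,0,0],"rot":[0,0,0],"jaw":6},{"travel":[0,0,0],"rot":[0,0,0],"jaw":5},{"travel":[0,0,0],"rot":[0,0,0],"jaw":4},{"travel":[0,0,0],"rot":[0,0,0],"jaw":4},{"travel":[0,0,0],"rot":[0,0,0],"jaw":4}]}}

```text
t: 3.35
position: [0.5043, -0.0258, 0.0674]
ee_rot: [0.044, 0.077, 0.705, -0.704]
force: [0.5, 5.8, -0.5]
gripper_width: 0.0568
```

```bash
python3 p1.py; python3 - <<'E'
from h import *
cv2.imwrite("pics/s2.png",cv2.resize(ctrl.snapshot("side")[120:270,180:380],(800,600),interpolation=cv2.INTER_CUBIC))
E
```

```text
3.35 [ 0.5043 -0.0258  0.0674] [ 0.5  5.8 -0.5] 0.05681728194414858
(array([  0.03, -12.72,  -0.27]), array([ 0.005, -0.005, -0.002])) [ 0.48240635 -0.02271861  0.19271432]
(array([ 0.04, -4.72, -0.24]), array([ 0.005, -0.005, -0.002])) [ 0.49592901 -0.02328689  0.11386754]
(array([ 0.05,  0.18, -0.21]), array([ 0.005, -0.005, -0.002])) [ 0.50421163 -0.02363497  0.06557389]
```

View pics/s2.png

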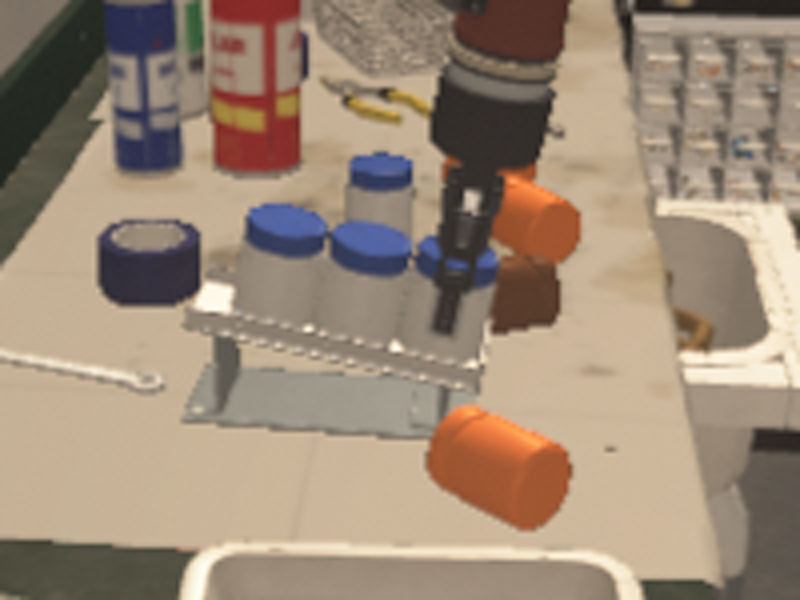

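The side crop shows the fingers on the front pot at crop (455,290), with the width stopped at 57 mm. The other two pots stand behind it untouched. Now I lift it square to the lane.

Emit:
{"fn": "send_rows", "kwargs": {"deltas": [{"travel":[0,-0.7,0],"rot":[0,0,0],"jaw":4},{"travel":[0,-2,0],"rot":[0,0,0],"jaw":4},{"travel":[0,-3.4,0],"rot":[0,0,0],"jaw":4},{"travel":[0,-4.8,0],"rot":[0,0,0],"jaw":4},{"travel":[0,-6.2,0],"rot":[0,0,0],"jaw":4},{"travel":[0,-7.6,0],"rot":[0,0,0],"jaw":4},{"travel":[0,-9,0],"rot":[0,0,0],"jaw":4},{"travel":[0,-10,0],"rot":[0,0,0],"jaw":4}]}}

```text
t: 4.07
position: [0.4876, -0.027, 0.1675]
ee_rot: [-0.045, -0.077, -0.703, 0.705]
force: [0.6, 0.1, -1.8]
gripper_width: 0.0569
```

```bash
cat > p2.py <<'E'
from h import *
s=ctrl.read_state();print(s["t"],s["position"].round(4),s["force"].round(1),s["gripper_width"])
TY=np.array([.508,.291]);
for z in (.16,.062,.060): print(plan(s,[*TY,z],RV))
E
python3 p2.py;python3 - <<'E'
from h import *
cv2.imwrite("pics/s3.png",cv2.resize(ctrl.snapshot("side")[90:270,180:420],(800,600),interpolation=cv2.INTER_CUBIC))
E
```

```text
4.0667 [ 0.4876 -0.027   0.1675] [ 0.6  0.1 -1.8] 0.056873419234575645
(array([ -0.46,   0.89, -31.86]), array([ 0.001, -0.003, -0.174]))
(array([  1.23,  10.54, -31.84]), array([ 0.001, -0.003, -0.174]))
(array([  1.26,  10.74, -31.84]), array([ 0.001, -0.003, -0.174]))
```

View pics/s3.png

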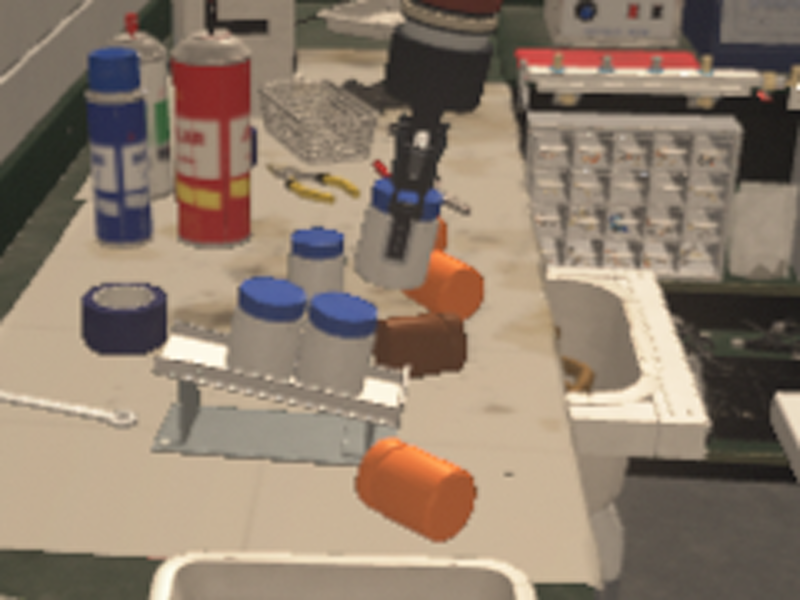

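The front pot is in the air at crop (400,240), and the other two have started sliding down the lane. I carry it to the tray.

Emit:
{"fn": "send_rows", "kwargs": {"deltas": [{"travel":[0,0,-0.8],"rot":[0,0,-0.02],"jaw":4},{"travel":[-0.1,0.1,-2.4],"rot":[0,0,-0.04],"jaw":4},{"travel":[-0.1,0.2,-4.6],"rot":[0,0,-0.07],"jaw":4},{"travel":[-0.2,0.3,-7],"rot":[0,0,-0.1],"jaw":4},{"travel":[-0.2,0.4,-9.4],"rot":[0,0,-0.13],"jaw":4},{"travel":[-0.3,0.5,-11.8],"rot":[0,0,-0.15],"jaw":4},{"travel":[-0.3,0.6,-14.2],"rot":[0,0,-0.174],"jaw":4},{"travel":[-0.4,0.7,-16.6],"rot":[0,0,-0.174],"jaw":4}]}}

```text
t: 4.78
position: [0.4995, 0.1405, 0.158]
ee_rot: [-0.018, 0.014, 0.708, -0.706]
force: [0.9, 0.2, -0.9]
gripper_width: 0.0568
```

```bash
python3 p2.py
```

```text
4.7833 [0.4995 0.1405 0.158 ] [ 0.9  0.2 -0.9] 0.056761760139560975
(array([ -0.17,  -0.18, -15.07]), array([ 0.002, -0.003,  0.006]))
(array([ -0.23,   9.62, -15.06]), array([ 0.002, -0.003,  0.006]))
(array([ -0.23,   9.82, -15.06]), array([ 0.002, -0.003,  0.006]))
```

Emit:
{"fn": "send_rows", "kwargs": {"deltas": [{"travel":[0,0,-2.4],"rot":[0,0,0],"jaw":4},{"travel":[-0.1,0,-4.8],"rot":[0,0,0],"jaw":4},{"travel":[-0.1,0.2,-7.2],"rot":[0,0,0],"jaw":4},{"travel":[-0.2,0.6,-9.6],"rot":[0,0,0],"jaw":4},{"travel":[-0.2,1.4,-11.8],"rot":[0,0,0],"jaw":4},{"travel":[-0.2,2.6,-13.5],"rot":[0,0,0],"jaw":4},{"travel":[-0.2,4,-14.6],"rot":[0,0,0],"jaw":4},{"travel":[-0.2,5.5,-15.1],"rot":[0,0,0],"jaw":4}]}}

```text
t: 5.45
position: [0.5077, 0.2921, 0.1032]
ee_rot: [-0.017, 0.014, 0.708, -0.706]
force: [0.5, -0.2, -0.3]
gripper_width: 0.0572
```

Emit:
{"fn": "send_rows", "kwargs": {"deltas": [{"travel":[0,1.5,0],"rot":[0,0,0],"jaw":4},{"travel":[0,3,0],"rot":[0,0,0],"jaw":4},{"travel":[0,4.3,0],"rot":[0,0,0],"jaw":4},{"travel":[0,5.3,0],"rot":[0,0,0],"jaw":4},{"travel":[0,6,0],"rot":[0,0,0],"jaw":4},{"travel":[0,6.4,0],"rot":[0,0,0],"jaw":4},{"travel":[0,6.4,0],"rot":[0,0,0],"jaw":4}]}}

```text
t: 6.03
position: [0.5073, 0.2896, 0.0394]
ee_rot: [-0.018, 0.014, 0.708, -0.706]
force: [-0.8, 0.0, -1.5]
gripper_width: 0.057
```

```bash
python3 p2.py;python3 - <<'E'
from h import *
cv2.imwrite("pics/s4.png",cv2.resize(ctrl.snapshot("side")[150:330,180:420],(800,600),interpolation=cv2.INTER_CUBIC))
E
```

```text
6.0333 [0.5073 0.2896 0.0394] [-0.8  0.  -1.5] 0.05699670796341551
(array([ -0.  , -12.06,  -0.16]), array([ 0.002, -0.003,  0.005]))
(array([-0.06, -2.26, -0.15]), array([ 0.002, -0.003,  0.005]))
(array([-0.06, -2.06, -0.15]), array([ 0.002, -0.003,  0.005]))
```

View pics/s4.png

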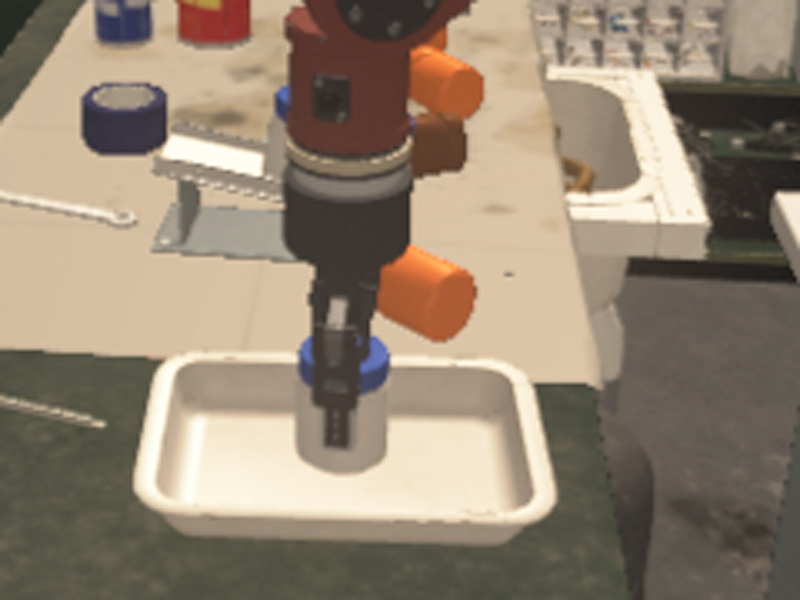

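The side crop shows the pot upright over the middle of the tray at crop (340,420). I lower it slowly and watch the force.

Emit:
{"fn": "send_rows", "kwargs": {"deltas": [{"travel":[0,0.3,0],"rot":[0,0,0],"jaw":4},{"travel":[0,0.6,0],"rot":[0,0,0],"jaw":4},{"travel":[0,0.8,0],"rot":[0,0,0],"jaw":4},{"travel":[0,1.0,0],"rot":[0,0,0],"jaw":4},{"travel":[0,1.2,0],"rot":[0,0,0],"jaw":4},{"travel":[0,1.4,0],"rot":[0,0,0],"jaw":4},{"travel":[0,1.4,0],"rot":[0,0,0],"jaw":4}]}}

```text
t: 6.67
position: [0.5074, 0.2898, 0.026]
ee_rot: [-0.018, 0.014, 0.708, -0.706]
force: [-0.1, -0.0, -1.3]
gripper_width: 0.0568
```

Emit:
{"fn": "send_rows", "kwargs": {"deltas": [{"travel":[0,0.1,0],"rot":[0,0,0],"jaw":4},{"travel":[0,0.2,0],"rot":[0,0,0],"jaw":4},{"travel":[0,0.2,0],"rot":[0,0,0],"jaw":4},{"travel":[0,0.2,0],"rot":[0,0,0],"jaw":4}]}}

```text
t: 7.0
position: [0.5078, 0.2899, 0.0244]
ee_rot: [-0.017, 0.015, 0.708, -0.706]
force: [-0.4, -1.0, -1.3]
gripper_width: 0.057
```

Emit:
{"fn": "send_rows", "kwargs": {"deltas": [{"travel":[0,0.1,0],"rot":[0,0,0],"jaw":4},{"travel":[0,0.2,0],"rot":[0,0,0],"jaw":4},{"travel":[0,0.2,0],"rot":[0,0,0],"jaw":4},{"travel":[0,0.2,0],"rot":[0,0,0],"jaw":4}]}}

```text
t: 7.33
position: [0.5077, 0.2899, 0.0223]
ee_rot: [-0.017, 0.015, 0.708, -0.706]
force: [0.3, -0.3, -1.4]
gripper_width: 0.0571
```

Emit:
{"fn": "send_rows", "kwargs": {"deltas": [{"travel":[0,0.1,0],"rot":[0,0,0],"jaw":4},{"travel":[0,0.2,0],"rot":[0,0,0],"jaw":4},{"travel":[0,0.2,0],"rot":[0,0,0],"jaw":4},{"travel":[0,0.2,0],"rot":[0,0,0],"jaw":4}]}}

```text
t: 7.67
position: [0.5088, 0.2903, 0.0217]
ee_rot: [-0.017, 0.015, 0.708, -0.706]
force: [-0.2, -0.6, 4.8]
gripper_width: 0.0567
```

Contact came at TCP z 0.0217, as predicted (0.0215). I release and rise.

Emit:
{"fn": "send_rows", "kwargs": {"deltas": [{"travel":[0,0,0],"rot":[0,0,0],"jaw":6},{"travel":[0,0,0],"rot":[0,0,0],"jaw":7},{"travel":[0,0,0],"rot":[0,0,0],"jaw":8},{"travel":[0,0,0],"rot":[0,0,0],"jaw":8.5},{"travel":[0,-0.5,0],"rot":[0,0,0],"jaw":8.5},{"travel":[0,-3,0],"rot":[0,0,0],"jaw":8.5},{"travel":[0,-6,0],"rot":[0,0,0],"jaw":8.5},{"travel":[0,-10,0],"rot":[0,0,0],"jaw":8.5}]}}

```text
t: 8.33
position: [0.5055, 0.2885, 0.1184]
ee_rot: [0.02, -0.012, -0.707, 0.707]
force: [1.2, 0.7, -0.4]
gripper_width: 0.085
```

```bash
cat > p3.py <<'E'
from h import *
s=ctrl.read_state();print(s["t"],s["position"].round(4),s["force"].round(1),s["gripper_width"])
for z in (.2,.0185): print(plan(s,[.568,-.319,z],RV))
for n,zs in (("top",(.075,.073,.12,.13)),):
    c=ctrl.camera_model(n)
    for p,a in blue(ctrl.snapshot(n)):
        print(p.round(2),round(a),[ray(c,p,z).round(4) for z in zs])
for u in ([249.14,228.44],[249.84,206.78]): print(u)
E
python3 p3.py
```

```text
8.3333 [0.5055 0.2885 0.1184] [ 1.2  0.7 -0.4] 0.08499398177991689
(array([-8.91, -8.21, 60.41]), array([-0.001, -0.003,  0.01 ]))
(array([-9.1 ,  9.94, 60.4 ]), array([-0.001, -0.003,  0.01 ]))
[355.72 202.64] 224 [array([ 0.5673, -0.318 ,  0.075 ]), array([ 0.5676, -0.3185,  0.073 ]), array([ 0.5615, -0.3061,  0.12  ]), array([ 0.5601, -0.3034,  0.13  ])]
[250.01 206.98] 204 [array([ 0.5594, -0.0261,  0.075 ]), array([ 0.5596, -0.0261,  0.073 ]), array([ 0.5538, -0.0265,  0.12  ]), array([ 0.5526, -0.0266,  0.13  ])]
[248.65 228.6 ] 219 [array([ 0.4998, -0.0217,  0.075 ]), array([ 0.5   , -0.0216,  0.073 ]), array([ 0.4968, -0.0222,  0.12  ]), array([ 0.4961, -0.0223,  0.13  ])]
[249.14, 228.44]
[249.84, 206.78]
```

The remaining two pots have closed up to the slot0 and slot1 pixels. I move over to the new pot.

Emit:
{"fn": "send_rows", "kwargs": {"deltas": [{"travel":[0,-4,0.5],"rot":[0,0,0],"jaw":8.5},{"travel":[-0.5,-7,3],"rot":[0,0,0],"jaw":8.5},{"travel":[-1,-8.2,6.8],"rot":[0,0,0],"jaw":8.5},{"travel":[-1.6,-8.2,10.8],"rot":[0,0,0],"jaw":8.5},{"travel":[-2.2,-8.2,14.8],"rot":[0,0,0],"jaw":8.5},{"travel":[-2.8,-8.2,18.8],"rot":[0,0,0],"jaw":8.5},{"travel":[-3.4,-8.2,22.8],"rot":[0,0,0],"jaw":8.5},{"travel":[-4,-8.2,26.8],"rot":[0,0,0],"jaw":8.5}]}}

```text
t: 9.05
position: [0.5363, 0.0182, 0.2022]
ee_rot: [-0.017, 0.015, 0.708, -0.706]
force: [0.4, 0.2, -0.0]
gripper_width: 0.085
```

Emit:
{"fn": "send_rows", "kwargs": {"deltas": [{"travel":[-0.6,0,4],"rot":[0,0,0],"jaw":8.5},{"travel":[-1.2,0,8],"rot":[0,0,0],"jaw":8.5},{"travel":[-1.8,0,12],"rot":[0,0,0],"jaw":8.5},{"travel":[-2.4,0,16],"rot":[0,0,0],"jaw":8.5},{"travel":[-3,0,20],"rot":[0,0,0],"jaw":8.5},{"travel":[-3.6,0,24],"rot":[0,0,0],"jaw":8.5},{"travel":[-4.2,0.5,28],"rot":[0,0,0],"jaw":8.5},{"travel":[-4.6,1,31],"rot":[0,0,0],"jaw":8.5}]}}

```text
t: 9.72
position: [0.5686, -0.2955, 0.1915]
ee_rot: [-0.017, 0.016, 0.707, -0.707]
force: [-0.4, 1.2, 0.1]
gripper_width: 0.0852
```

```bash
cat > p4.py <<'E'
from h import *
s=ctrl.read_state();print(s["t"],s["position"].round(4),s["force"].round(1),s["gripper_width"])
for z in (.15,.0197): print(plan(s,[.568,-.319,z],RV))
E
python3 p4.py
```

```text
9.7167 [ 0.5686 -0.2955  0.1915] [-0.4  1.2  0.1] 0.08515270051731216
(array([-0.06,  4.15,  2.35]), array([ 0.   , -0.005,  0.002]))
(array([-0.09, 17.18,  2.35]), array([ 0.   , -0.005,  0.002]))
```

Emit:
{"fn": "send_rows", "kwargs": {"deltas": [{"travel":[0,2,1],"rot":[0,0,0],"jaw":8.5},{"travel":[0,4,2.1],"rot":[0,0,0],"jaw":8.5},{"travel":[0,4,2.1],"rot":[0,0,0],"jaw":8.5},{"travel":[0,4,2.1],"rot":[0,0,0],"jaw":8.5}]}}

```text
t: 10.05
position: [0.5658, -0.3121, 0.149]
ee_rot: [-0.019, 0.014, 0.709, -0.705]
force: [-0.3, -0.5, -0.2]
gripper_width: 0.0849
```

```bash
python3 p4.py;  python3 - <<'E'
from h import *
c=ctrl.camera_model("wrist")
for u,a in lids(ctrl.snapshot("wrist")): print(u.round(1),a.round(1),wray(c,u,.073).round(4),wray(c,u,.135).round(4))
E
```

```text
10.05 [ 0.5658 -0.3121  0.149 ] [-0.3 -0.5 -0.2] 0.08488177227959953
(array([-0.25, -0.1 ,  0.68]), array([ 0.005, -0.004,  0.007]))
(array([-0.34, 12.93,  0.74]), array([ 0.005, -0.004,  0.007]))
[259.6 196.6] [68.5 69.4] [ 0.5711 -0.318   0.073 ] [ 0.592  -0.3174  0.135 ]
```

Emit:
{"fn": "send_rows", "kwargs": {"deltas": [{"travel":[-0.2,1.5,0.4],"rot":[0,0,0],"jaw":8.5},{"travel":[-0.4,3.5,0.6],"rot":[0,0,0],"jaw":8.5},{"travel":[-0.4,5.5,0.6],"rot":[0,0,0],"jaw":8.5},{"travel":[-0.4,7.5,0.6],"rot":[0,0,0],"jaw":8.5},{"travel":[-0.4,9.5,0.6],"rot":[0,0,0],"jaw":8.5},{"travel":[-0.4,11,0.6],"rot":[0,0,0],"jaw":8.5},{"travel":[-0.4,12.2,0.6],"rot":[0,0,0],"jaw":8.5},{"travel":[-0.4,12.9,0.6],"rot":[0,0,0],"jaw":8.5}]}}

```text
t: 10.77
position: [0.5701, -0.3177, 0.0203]
ee_rot: [-0.017, 0.014, 0.708, -0.706]
force: [0.5, 0.1, -0.9]
gripper_width: 0.0849
```

Emit:
{"fn": "send_rows", "kwargs": {"deltas": [{"travel":[0,0,0],"rot":[0,0,0],"jaw":7.4},{"travel":[0,0,0],"rot":[0,0,0],"jaw":6.6},{"travel":[0,0,0],"rot":[0,0,0],"jaw":6},{"travel":[0,0,0],"rot":[0,0,0],"jaw":5},{"travel":[0,0,0],"rot":[0,0,0],"jaw":4},{"travel":[0,0,0],"rot":[0,0,0],"jaw":4},{"travel":[0,0,0],"rot":[0,0,0],"jaw":4}]}}

```text
t: 11.35
position: [0.5715, -0.3193, 0.0234]
ee_rot: [-0.016, 0.016, 0.707, -0.707]
force: [1.0, 0.6, 4.3]
gripper_width: 0.0564
```

The new pot is gripped at 56 mm. I lift it and use rail edges read from the earlier wrist picture to find the lane's centre line.

Emit:
{"fn": "send_rows", "kwargs": {"deltas": [{"travel":[0,-0.7,0],"rot":[0,0,0],"jaw":4},{"travel":[0,-2.5,0],"rot":[0,0,0],"jaw":4},{"travel":[0,-5,0],"rot":[0,0,0],"jaw":4},{"travel":[0,-8,0],"rot":[0,0,0],"jaw":4},{"travel":[0,-11.5,0],"rot":[0,0,0],"jaw":4},{"travel":[0,-15,0],"rot":[0,0,0],"jaw":4},{"travel":[0,-18,0],"rot":[0,0,0],"jaw":4},{"travel":[0,-19,0],"rot":[0,0,0],"jaw":4}]}}

```text
t: 12.02
position: [0.5733, -0.3205, 0.2181]
ee_rot: [0.015, -0.017, -0.706, 0.708]
force: [1.1, 0.5, -0.7]
gripper_width: 0.0568
```

```bash
cat > p5.py <<'E'
from h import *
s=ctrl.read_state();print(s["t"],s["position"].round(4),s["force"].round(1),s["gripper_width"])
L=np.array([.5024,-.0247,.0843])+D*0
S0=np.array([.5015,-.0238,.0843]);u=np.cos(.17)*D+np.sin(.17)*np.array([0,0,1])
load=S0+u*(.116+.012);load[1]=-.0283;print("load",load.round(4))
for d in (.09,.03,.0): print(plan(s,load-AX*.0155+AX*d,RT))
E
python3 p5.py; python3 - <<'E'
from h import *
c={'vertical_fov':65.706,'cx':251.125,'cy':194.076,'R':np.array([[-0.027,-1.,-.001],[-.99,.027,.139],[-.139,.005,-.99]]),'t':np.array([-.008,.483,.414])}
g=cv2.cvtColor(cv2.imread("pics/w1.png"),cv2.COLOR_BGR2GRAY)
cur=ctrl.camera_model("wrist");print(cur["R"].round(4)[0],cur["t"].round(4))
im=cv2.imread("pics/w1.png")[0:225,190:310];cv2.imwrite("pics/rail.png",cv2.resize(im,None,fx=2.66,fy=2.66,interpolation=cv2.INTER_CUBIC))
cv2.imwrite("pics/rail.png",cv2.resize(np.rot90(im),(800,427),interpolation=cv2.INTER_CUBIC))
E
```

```text
12.0167 [ 0.5733 -0.3205  0.2181] [ 1.1  0.5 -0.7] 0.056755838130042646
load [ 0.6275 -0.0283  0.106 ]
(array([ -2.82,   3.8 , -29.44]), array([-0.003, -0.003,  0.166]))
(array([ -3.82,   9.72, -29.46]), array([-0.003, -0.003,  0.166]))
(array([ -4.31,  12.68, -29.47]), array([-0.003, -0.003,  0.166]))
[-0.0461 -0.9989  0.0024] [-0.2937  0.5258  0.5404]
```

View pics/rail.png

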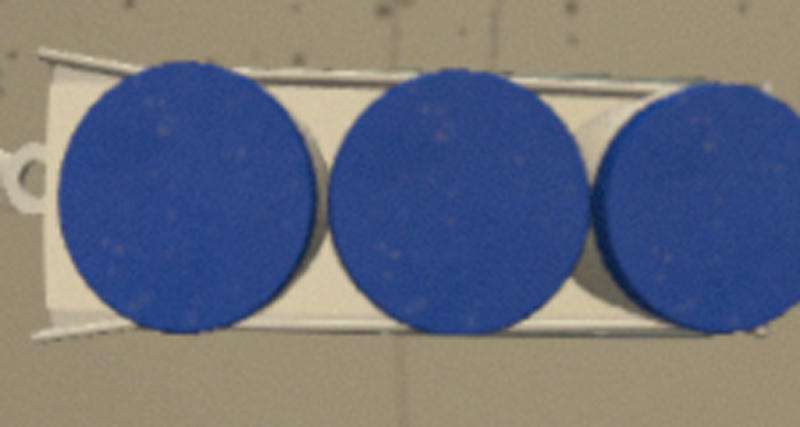

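The rail picture shows the lane's rails with the flare at the rear end, at (40,50) and (35,337). The straight rails have their midline at about y=200 at x=320 and y=206 at x=560.

```bash
python3 - <<'E'
from h import *
# exact camera of w1 recovered from hand-camera transform: camera pose relative to tool, now -> then
s=ctrl.read_state();c=ctrl.camera_model("wrist")
Rt=q(s).as_matrix(); Rc=c["R"]@Rt; tc=c["t"]+c["R"]@s["position"]   # X_cam = Rc X_tool + tc
w=[-0.051,-0.069,-0.704,0.705];R1=Ro.from_quat([w[1],w[2],w[3],w[0]]).as_matrix();p1=np.array([.4835,-.0224,.1922])
c1=dict(c);c1["R"]=Rc@R1.T;c1["t"]=tc-c1["R"]@p1;print(c1["R"][0],c1["t"])
c0=dict(c1);c0["R"]=np.array([[-0.027,-1.,-.001],[-.99,.027,.139],[-.139,.005,-.99]]);c0["t"]=np.array([-.008,.483,.414])
for k in (c1,c0):
  for u,z in (((254.6,10.5),.087),((252.75,90),.075),((251.07,157.5),.065),((249.5,215),.055)): print(wray(k,u,z).round(4))
E
```

```text
[-0.02649329 -0.9996483  -0.00117645] [-0.00883287  0.48337657  0.41398131]
[ 0.6683 -0.0298  0.087 ]
[ 0.593  -0.0261  0.075 ]
[ 0.5312 -0.0229  0.065 ]
[ 0.4745 -0.0199  0.055 ]
[ 0.6679 -0.0296  0.087 ]
[ 0.5927 -0.0258  0.075 ]
[ 0.5309 -0.0226  0.065 ]
[ 0.4743 -0.0195  0.055 ]
```

```bash
sed -i 's/YAW=-.042/YAW=-.047/' h.py; sed -i 's/load\[1\]=-.0283/load[1]=-.028/' p5.py; python3 p5.py
```

```text
12.0167 [ 0.5733 -0.3205  0.2181] [ 1.1  0.5 -0.7] 0.056755838130042646
load [ 0.6275 -0.028   0.106 ]
(array([ -2.82,   3.8 , -29.48]), array([-0.002,  0.002,  0.166]))
(array([ -3.81,   9.72, -29.49]), array([-0.002,  0.002,  0.166]))
(array([ -4.31,  12.68, -29.5 ]), array([-0.002,  0.002,  0.166]))
```

Emit:
{"fn": "send_rows", "kwargs": {"deltas": [{"travel":[-0.1,0,-1],"rot":[0,0,0.02],"jaw":4},{"travel":[-0.3,0,-3],"rot":[0,0,0.04],"jaw":4},{"travel":[-0.6,0.1,-6],"rot":[0,0,0.07],"jaw":4},{"travel":[-0.9,0.2,-9],"rot":[0,0,0.1],"jaw":4},{"travel":[-1.2,0.3,-12],"rot":[0,0,0.13],"jaw":4},{"travel":[-1.5,0.5,-15],"rot":[0,0,0.15],"jaw":4},{"travel":[-1.8,0.7,-18],"rot":[0,0.005,0.166],"jaw":4},{"travel":[-2,1,-20],"rot":[0,0.005,0.166],"jaw":4}]}}

```text
t: 12.68
position: [0.5969, -0.1158, 0.1976]
ee_rot: [0.038, 0.073, 0.706, -0.704]
force: [0.6, -0.4, -0.5]
gripper_width: 0.057
```

```bash
python3 p5.py
```

```text
12.6833 [ 0.5969 -0.1158  0.1976] [ 0.6 -0.4 -0.5] 0.05704681795582336
load [ 0.6275 -0.028   0.106 ]
(array([-1.06,  2.07, -8.91]), array([ 0.006, -0.003,  0.014]))
(array([-1.14,  8.07, -8.87]), array([ 0.006, -0.003,  0.014]))
(array([-1.18, 11.07, -8.85]), array([ 0.006, -0.003,  0.014]))
```

Emit:
{"fn": "send_rows", "kwargs": {"deltas": [{"travel":[-0.3,0.3,-2.5],"rot":[0,0,0.005],"jaw":4},{"travel":[-0.6,0.8,-5],"rot":[0,0,0.01],"jaw":4},{"travel":[-0.9,1.4,-7],"rot":[0,0,0.01],"jaw":4},{"travel":[-1.1,2,-8.3],"rot":[0,0,0.01],"jaw":4},{"travel":[-1.1,2.1,-8.9],"rot":[0,0,0.01],"jaw":4},{"travel":[-1.1,2.1,-8.9],"rot":[0,0,0.01],"jaw":4},{"travel":[-1.1,2.1,-8.9],"rot":[0,0,0.01],"jaw":4}]}}

```text
t: 13.27
position: [0.6172, -0.0315, 0.1813]
ee_rot: [-0.042, -0.077, -0.704, 0.705]
force: [-0.1, -0.6, -1.0]
gripper_width: 0.0566
```

```bash
python3 p5.py
```

```text
13.2667 [ 0.6172 -0.0315  0.1813] [-0.1 -0.6 -1. ] 0.05658348717391178
load [ 0.6275 -0.028   0.106 ]
(array([ 0.28,  0.15, -0.4 ]), array([ 0.002, -0.003,  0.001]))
(array([ 0.27,  6.15, -0.38]), array([ 0.002, -0.003,  0.001]))
(array([ 0.27,  9.15, -0.37]), array([ 0.002, -0.003,  0.001]))
```

Emit:
{"fn": "send_rows", "kwargs": {"deltas": [{"travel":[0.1,1,-0.2],"rot":[0,0,0],"jaw":4},{"travel":[0.1,2.5,-0.3],"rot":[0,0,0],"jaw":4},{"travel":[0.1,4,-0.3],"rot":[0,0,0],"jaw":4},{"travel":[0.1,5.2,-0.3],"rot":[0,0,0],"jaw":4},{"travel":[0.1,6,-0.3],"rot":[0,0,0],"jaw":4},{"travel":[0.1,6,-0.3],"rot":[0,0,0],"jaw":4},{"travel":[0.1,6,-0.3],"rot":[0,0,0],"jaw":4}]}}

```text
t: 13.85
position: [0.6278, -0.0295, 0.1234]
ee_rot: [-0.042, -0.078, -0.704, 0.705]
force: [-0.4, -1.3, -1.2]
gripper_width: 0.057
```

```bash
python3 - <<'E'
from h import *
P=[]
for i in range(5):
    im=ctrl.snapshot("side" if i else "top");P.append(ctrl.read_state()["position"])
    if not i:
        c=ctrl.camera_model("top")
        for p,a in blue(im): print(p.round(1),round(a))
print(np.round(P,4))
cv2.imwrite("pics/s5.png",cv2.resize(im[120:240,200:360],(800,600),interpolation=cv2.INTER_CUBIC))
E
python3 p5.py
```

```text
[250.1 206.7] 250
[134.1 225.6] 91
[249.8 221.6] 38
[[ 0.6285 -0.0295  0.1244]
 [ 0.6289 -0.0295  0.125 ]
 [ 0.629  -0.0294  0.1253]
 [ 0.6291 -0.0293  0.1254]
 [ 0.629  -0.0293  0.1253]]
14.1 [ 0.629  -0.0293  0.1253] [-0.5  0.6 -0.4] 0.056597840885680165
load [ 0.6275 -0.028   0.106 ]
(array([ 0.46, -5.57, -0.13]), array([ 0.002, -0.003, -0.004]))
(array([ 0.48,  0.43, -0.12]), array([ 0.002, -0.003, -0.004]))
(array([ 0.49,  3.43, -0.11]), array([ 0.002, -0.003, -0.004]))
```

View pics/s5.png

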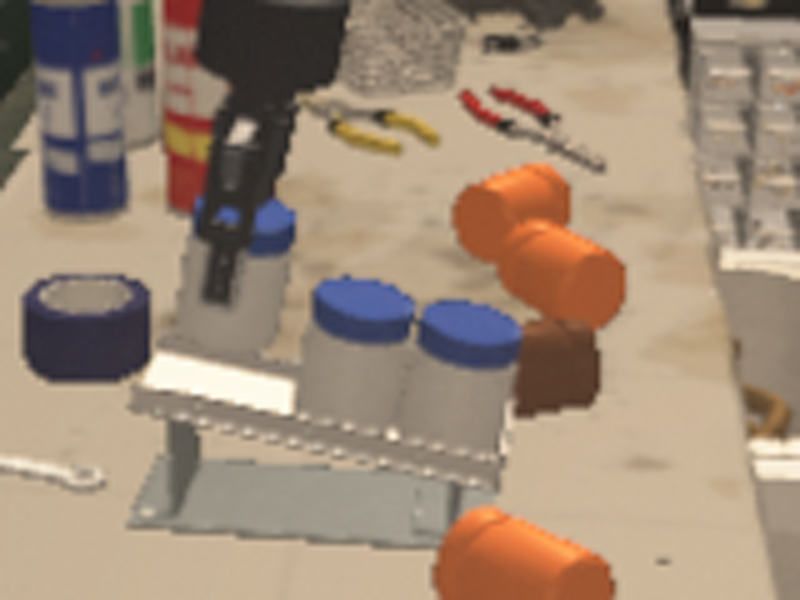

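The side crop shows the new pot square above the rear of the lane at crop (235,270), with the other two pots closed up at (365,350) and (465,375). I descend with a small correction.

Emit:
{"fn": "send_rows", "kwargs": {"deltas": [{"travel":[0.2,0.5,-0.1],"rot":[0,0,0],"jaw":4},{"travel":[0.3,1.0,-0.1],"rot":[0,0,0],"jaw":4},{"travel":[0.3,1.5,-0.1],"rot":[0,0,0],"jaw":4},{"travel":[0.3,1.9,-0.1],"rot":[0,0,0],"jaw":4},{"travel":[0.3,2.2,-0.1],"rot":[0,0,0],"jaw":4},{"travel":[0.3,2.4,-0.1],"rot":[0,0,0],"jaw":4},{"travel":[0.3,2.4,-0.1],"rot":[0,0,0],"jaw":4},{"travel":[0.3,2.4,-0.1],"rot":[0,0,0],"jaw":4}]}}

```text
t: 14.77
position: [0.6294, -0.0281, 0.0998]
ee_rot: [-0.043, -0.078, -0.704, 0.705]
force: [-0.1, -0.3, -1.5]
gripper_width: 0.0568
```

```bash
python3 p5.py
```

```text
14.7667 [ 0.6294 -0.0281  0.0998] [-0.1 -0.3 -1.5] 0.05676082464637203
load [ 0.6275 -0.028   0.106 ]
(array([ 0.07, -8.09, -0.02]), array([ 0.002, -0.004, -0.002]))
(array([ 0.08, -2.09, -0.01]), array([ 0.002, -0.004, -0.002]))
(array([ 0.08,  0.91, -0.  ]), array([ 0.002, -0.004, -0.002]))
```

Aligned. About 9 mm remain, so I feel for contact.

Emit:
{"fn": "send_rows", "kwargs": {"deltas": [{"travel":[0,0.2,0],"rot":[0,0,0],"jaw":4},{"travel":[0,0.4,0],"rot":[0,0,0],"jaw":4},{"travel":[0,0.5,0],"rot":[0,0,0],"jaw":4},{"travel":[0,0.5,0],"rot":[0,0,0],"jaw":4},{"travel":[0,0.5,0],"rot":[0,0,0],"jaw":4}]}}

```text
t: 15.18
position: [0.6302, -0.0281, 0.0949]
ee_rot: [-0.043, -0.078, -0.704, 0.705]
force: [-0.5, -0.3, -1.5]
gripper_width: 0.0566
```

Emit:
{"fn": "send_rows", "kwargs": {"deltas": [{"travel":[0,0.1,0],"rot":[0,0,0],"jaw":4},{"travel":[0,0.2,0],"rot":[0,0,0],"jaw":4},{"travel":[0,0.2,0],"rot":[0,0,0],"jaw":4},{"travel":[0,0.2,0],"rot":[0,0,0],"jaw":4}]}}

```text
t: 15.52
position: [0.6305, -0.0282, 0.0929]
ee_rot: [-0.043, -0.078, -0.704, 0.705]
force: [0.5, -0.3, -0.3]
gripper_width: 0.0566
```

Emit:
{"fn": "send_rows", "kwargs": {"deltas": [{"travel":[0,0.1,0],"rot":[0,0,0],"jaw":4},{"travel":[0,0.2,0],"rot":[0,0,0],"jaw":4},{"travel":[0,0.2,0],"rot":[0,0,0],"jaw":4},{"travel":[0,0.2,0],"rot":[0,0,0],"jaw":4}]}}

```text
t: 15.85
position: [0.6309, -0.0282, 0.091]
ee_rot: [-0.043, -0.078, -0.704, 0.705]
force: [-0.3, 0.3, -0.8]
gripper_width: 0.0568
```

Emit:
{"fn": "send_rows", "kwargs": {"deltas": [{"travel":[0,0.1,0],"rot":[0,0,0],"jaw":4},{"travel":[0,0.2,0],"rot":[0,0,0],"jaw":4},{"travel":[0,0.2,0],"rot":[0,0,0],"jaw":4},{"travel":[0,0.2,0],"rot":[0,0,0],"jaw":4}]}}

```text
t: 16.18
position: [0.6328, -0.0285, 0.0909]
ee_rot: [-0.044, -0.08, -0.703, 0.705]
force: [-1.0, -0.2, 6.4]
gripper_width: 0.0566
```

The pot has made contact with the lane floor (6 N). I release it and withdraw along the pot's axis.

Emit:
{"fn": "send_rows", "kwargs": {"deltas": [{"travel":[0,0,0],"rot":[0,0,0],"jaw":6},{"travel":[0,0,0],"rot":[0,0,0],"jaw":7},{"travel":[0,0,0],"rot":[0,0,0],"jaw":8},{"travel":[0,0,0],"rot":[0,0,0],"jaw":8.5},{"travel":[0,-1,0],"rot":[0,0,0],"jaw":8.5},{"travel":[0,-4,0],"rot":[0,0,0],"jaw":8.5},{"travel":[0,-7.5,0],"rot":[0,0,0],"jaw":8.5},{"travel":[0,-11,0],"rot":[0,0,0],"jaw":8.5}]}}

```text
t: 16.85
position: [0.6112, -0.0274, 0.198]
ee_rot: [-0.042, -0.078, -0.704, 0.705]
force: [0.3, -0.1, -0.5]
gripper_width: 0.0849
```

Emit:
{"fn": "send_rows", "kwargs": {"deltas": [{"travel":[0,-1,2],"rot":[0,0,0],"jaw":8.5},{"travel":[0,-2,6],"rot":[0,0,0],"jaw":8.5},{"travel":[0,-2,10],"rot":[0,0,0],"jaw":8.5},{"travel":[0,-2,14],"rot":[0,0,0],"jaw":8.5},{"travel":[0,-2,18],"rot":[0,0,0],"jaw":8.5},{"travel":[0,-2,21],"rot":[0,0,0],"jaw":8.5},{"travel":[0,-2,21],"rot":[0,0,0],"jaw":8.5}]}}

```text
t: 17.43
position: [0.598, -0.2433, 0.2177]
ee_rot: [-0.042, -0.081, -0.702, 0.706]
force: [-0.6, 0.2, -0.2]
gripper_width: 0.0852
```

```bash
cat > chk.py <<'E'
from h import *
for n in ("top","side"):
    im=ctrl.snapshot(n)
    print(n,[(p.round(1).tolist(),round(a)) for p,a in blue(im) if p[1]>150 and p[0]<340])
cv2.imwrite("pics/s6.png",cv2.resize(im[120:330,170:450],(800,600),interpolation=cv2.INTER_CUBIC))
E
python3 chk.py
```

```text
top [([250.6, 184.8], 221), ([250.1, 206.8], 224), ([248.8, 228.5], 226), ([132.5, 227.0], 56)]
side [([251.2, 175.1], 113), ([272.3, 179.7], 111), ([293.5, 184.3], 109), ([281.7, 263.0], 268)]
```

View pics/s6.png

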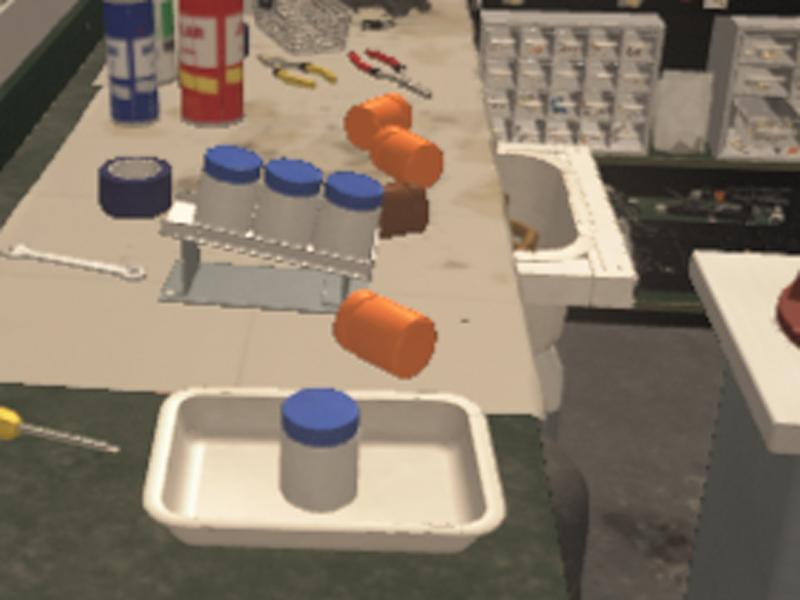

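All three lids sit within 0.4 px of where the full row stood at the start. The oldest pot stands upright mid-tray at crop (320,450), and the tools look unmoved. I hand the job in.

```bash
python3 chk.py; python3 -c "
from workcell import ctrl
print(ctrl.close_job())"
```

```text
top [([250.6, 184.8], 218), ([250.1, 206.8], 226), ([248.8, 228.4], 227), ([133.4, 227.1], 64)]
side [([251.1, 175.1], 114), ([272.3, 179.7], 111), ([293.5, 184.3], 111), ([281.8, 263.0], 269)]
the job is handed in; nothing more can be done
None
```

The job is done and handed in after about 18 s of robot time; the hand-in gives no verdict.

- **Oldest pot:** I lifted it out square to the lane and set it upright near the middle of the tray floor. I let go only after the tool felt the floor.
- **New pot:** I picked it up from the bench, set it on the lane floor just behind the third position, and released it on contact. It slid down and closed the row.

**Last checks:** Both cameras put the three lane lids within about 0.4 px (roughly 1 mm) of where the full row stood at the start. Two checks in a row agreed, so the pots are at rest. The tray pot stands upright in the side picture, and the arm is clear and touching nothing. The tape, spanner and screwdriver look unmoved in the side view, but I did not measure them.

**What disagreed:**
- The rack's yaw came out between -0.02 and -0.05 rad depending on the camera. I settled it from the rails in the wrist picture.
- The tool position read 2–5 mm off until the arm settled, so I corrected for that before the final lowering.
- The top camera's blue mask sees the tray pot's lid only in part, so I relied on the side view and the measured contact height for that pot.

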